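Load the specimen boat through the chamber slot and tip it out

ROBOT

A 6-joint arm with a two-finger parallel gripper is mounted at the origin on the work surface. World frame = base frame: x ahead of the robot, y to its left, z up, the work surface at z = 0. Lengths are in m, angles in rad, forces in N, time in s.
With the tool pointing down it reaches from about 0.375 to 0.925 m from the base axis. Payload 5.7 kg.
Tool frame: the origin (TCP) lies at the very end of the fingers, on their centre line; the grasp point (between the pads) lies 19 mm behind it; z points along the fingers, y is the line along which they close (so a half turn about z gives the same grasp; the last joint's range is limited). The gripper opens to 88 mm and grips with 3 to 60 N. Pads are 20 mm wide; open, the fingers measure 115 mm over their backs; the gripper's body (75 mm by 178 mm) begins 61 mm behind the grasp point.
Start: joints at [-0.115, 0.359, 1.51, -0, 1.272, -0.115], TCP at [0.6, -0, 0.223] pointing down, gripper open.
Joint ranges: [-2.97, 2.97], [-1.01, 2.36], [0.21, 2.38], [-0.96, 4.11], [0.2, 2.71], [-2.98, 2.98]. Speed limits (rad/s): [2.39, 2.39, 3.14, 3.14, 3.14, 3.14].

INTERFACE

Orientations are given as a rotation vector (axis times angle).
In Python, from cell import manip gives the robot as it stands.
- The arm moves only by the shell command python3 -m crank 'ROWS' [OPENING] [FORCE]. ROWS is JSON, a list of rows, each a list of 4 numbers: the shift along the tool's x, y, z in mm, then the turn about the tool's z in degrees. In form: [[dx, dy, dz, roll], ...]. A call has 1 to 5 rows; each row shifts and turns the commanded pose from where the row before left it, along the tool's axes as they then stand; what a row does not reach is not made up. A row lasts 1/12 s, in which the tool goes at most 41.7 mm and 7.16 degrees, less where a joint would pass 70% of its speed; a pose out of reach is approached as far as the arm can. A call with a gripper value outside its range is refused whole. OPENING is the opening, from 0 (shut) to 1 (fully open), set as the call begins (- or left out, the last holds). The fingers move at their own pace and stop on an object; FORCE is the grip in N (left out, the last holds). Time passes only in rows, so rows that do not move let the fingers close. It gives the time, the measured TCP pose, the force, the opening and the grip force at its end, in the units of the state.
- manip.read_state(): the state, without advancing time (a new reading comes with each control period).
- manip.grab_frame(name): name is "scene" or "side" or "wrist"; returns the picture (480x640x3 uint8, blue, green, red); there is no depth.
- manip.calibration(name): a dict with "camera_matrix" (3x3 intrinsics, pixels), "R" (3x3) and "t" (3): a world point X has camera coordinates R X + t. Camera axes: x right, y down, z forward; pixel columns grow to the right and rows downward; lengths in m; the calibration is good to about 2 mm. A picture is of the moment at which its call begins: read the wrist's pose just before it. calibration takes no time and is no camera call; for the wrist camera it gives the pose at the moment of the call.
- manip.hand_in(): hands the job in; it is judged then, once.
Trained networks look in the newest picture that a camera, given by its name, has taken for a name from the list of things; names that differ only in an ending like _2 or _b are one class to them, and where a whole thing is asked for, a point or a joint stands for the part that bears it (a point fixed in the world has none). Each returns a list of dicts, best first, with "p" (0 to 1); they miss things now and then, are a little off and sometimes report something else, mostly with a low value. They report only what shows in the picture. A call takes as long as a camera call. They do not tell look-alikes from the thing itself.
- manip.spot_in(label, camera): "bbox" ([left, top, right, bottom] in pixels, round what is visible of it).
- manip.cut_out(label, camera): "region" (480x640 bool, what is visible of it) and "bbox" ([left, top, right, bottom] in pixels, round what is visible of it).
- manip.pinpoint(label, camera): "xy" ([column, row] in pixels: a listed point, or the origin of a listed thing).
The state is a dict: "time_s": time; "qpos": joint angles; "joint_velocities": joint speeds; "joint_torque": joint torques, N m; "ee_pos": TCP position; "ee_rot": TCP orientation; "wrist_force": force on the tool from outside, world axes, zero at the start; "wrist_torque": the same for the moment, N m; "gripper_width": opening from 0.0 (shut) to 1.0 (fully open); "finger_force": force on a finger pad.
Only numpy, scipy, OpenCV 4.12 (cv2) and the standard library are available. Lean on these libraries where they do the work, as an engineer would, in place of code of your own. Each camera call takes 0.05 s, during which the arm holds its last target. There are 200 camera calls.

TASK

Slide the loaded ceramic boat nose first through the slot in the chamber's cover plate until it is fully home against the cradle's stop, without the boat touching the slot's edges. Only then pull the safety bolt on the roof fully back from the lever, and swing the lever over, away from you, as far as it goes, so that the steel cylinder rolls out of the boat into the pan inside. Leave the boat in the tipped cradle; never touch the cylinder, and leave everything else on the bench where it stands.

Things in the scene. Friction and masses are not known exactly. Their poses are not given: they have to be found in the camera images.
- chamber: Fixed bench-top chamber of clear plastic, 137 mm wide, 221 mm long, flat roof, its top at z 135 mm. Origin on the bench under the middle of the outer (robot-side) face of its cover plate; x points into the chamber (away from the robot), y to its left, z up; turned up to 0.18 rad.
- cover: Upright grey cover plate on the chamber's front, 150 mm wide, 135 mm tall, 8 mm thick (x 0 to 8 mm in its frame), same origin and axes as the chamber. The slot in it runs from y -40 to +40 mm and z 46 to 104 mm; ledge and cradle floor carry the boat 3 to 4 mm above the lower slot edge.
- slot (a point): Middle of the slot's lower edge in the outer face of the cover plate, z 46 mm; axes as the chamber.
- cradle_stop (a point): Foot of the 6 mm high stop that the boat's nose meets, on the cradle in the chamber; 115 mm from the cover's outer face when level. x along the cradle floor towards the stop, z up from it; turns with the cradle. Floor 92 mm wide, begins 14 mm from the cover's outer face, 49 mm above the bench when level; rims 8 mm high at y -42 and +42 mm.
- boat: White ceramic boat on the ledge, about 0.24 kg. Origin: middle of the underside of the 95 x 64 mm trough, x to the open nose (x 47.5 mm). Floor 8 mm thick; side walls 30 mm high, 6 mm thick; rear wall too. Behind it sticks out a stub 20 mm long, 22 mm wide, z 4 to 30 mm, ending at x -67.5 mm; with the boat home it ends level with the cover's outer face.
- boat_nose (a point): Middle of the lower front edge of the boat, x 47.5 mm in the boat.
- boat_tail (a point): Middle of the end face of the boat's stub, x -67.5 mm, z 17 mm in the boat.
- specimen_center (a point): Centre of the steel cylinder, 28 mm in diameter, 40 mm long, about 80 g, lying across the boat at boat x 5 mm between two 2 mm ridges. It stays there when the boat is moved gently (below about 0.1 m/s) and rolls out over the nose when the boat is tipped by more than about 0.55 rad.
- specimen: The same cylinder; origin on its side surface, so refer to its centre.
- handle (a point): Middle of the lever's black grip bar: 14 mm thick, along chamber y, free from y 90 to 167 mm. The lever's arm (12 mm thick) stands outside the +y wall at y 80 to 90 mm. The bar runs on a circle of radius 120 mm about the axle at chamber x 85, z 50 mm (along y); at rest the arm leans 0.7 rad towards the robot (bar at x 8, z 142 mm).
- cradle (a joint): Angle of cradle and lever, rad: 0 level (at rest), grows to 0.8 (fully tipped, nose down) as the grip bar swings away from the robot. About 3 to 6 N at the bar; it stays where it is left. The engaged bolt bars it.
- catch_knob (a point): Top of the upright dark knob (20 mm in diameter, z 147 to 174 mm) on the safety bolt, a 10 mm round rod along y on the roof at chamber x 21 mm, z 146 mm. Engaged, the knob is at chamber y +10 mm and the rod reaches across in front of the lever's arm, to y 100 mm.
- catch (a joint): Travel of the safety bolt, m: 0 engaged, 0.04 pulled fully back, which is towards the chamber's -y (away from the lever). Slides with about 3 N, stays where left; the lever is free beyond about 0.025.
- beaker: Bystander: glass beaker 66 mm wide, 85 mm tall, right of the chamber.
- reagent: Bystander: amber bottle 60 mm wide, 130 mm tall, right of the ledge.
- dish: Bystander: low glass dish 90 mm wide, 16 mm high, left of the ledge.
- crucible: Bystander: small ceramic crucible 48 mm wide, 36 mm high, left of the chamber.
- driver: Bystander: screwdriver 170 mm long, at the left.
- jar: Bystander: white jar 64 mm wide, 70 mm tall, at the left.
- ledge (a point): Middle of the flat open loading ledge in front of the cover plate, on its top surface, 50 mm above the bench; chamber's axes. 180 mm long and wide: chamber x -182 to -2 mm, y -90 to +90 mm.
- pan (a point): Middle of the steel pan, which is the chamber's floor (z 7 mm) from chamber x 102 to 216 mm, y -61 to +61 mm, below the cradle's nose; a wall 26 mm high closes it at x 100 mm, the chamber's walls elsewhere.
There are look-alikes about, which are no part of the job. Of the things like the specimen, leave any that is blue, pink or red; of the rest the smaller one is meant.

How it is judged:
By the outcome, as a careful person would: the job done as asked, in the order asked, and still so for the second after the job is handed in, with the robot touching nothing.
It also fails if it takes over 64 s, if anything falls off the work surface, if the arm or the gripper's body presses on something with over 40 N, if the wrist force passes 120 N, or if a joint passes its speed limit or range.

## Working session

There is one attempt and no reset: what is moved stays moved. The work goes in short steps, Python scripts to look and compute and a shell command to move; the robot and the scene stay as the last step left them, time stands still between calls to the robot, and variables do not carry over. Pictures are saved under pics/ and viewed, at most 10 in all, crops included, and the job is handed in when it is done.

```bash
ls; mkdir -p pics
python3 - <<'E'
from cell import manip
import cv2
s=manip.read_state(); print(s['time_s'],s['ee_pos'],s['ee_rot'],s['gripper_width'])
a=manip.grab_frame("scene"); b=manip.grab_frame("side")
cv2.imwrite("pics/scene.png",a); cv2.imwrite("pics/side.png",b)
for c in("scene","side"):
  k=manip.calibration(c); print(c,-k["R"].T@k["t"])
  for l in("slot","boat_nose","boat_tail","specimen_center","handle","catch_knob","ledge","cradle_stop","boat"):
    print(c,l,[(round(d["p"],2),[int(v) for v in d["xy"]]) for d in manip.pinpoint(l,c)])
E
```

```text
pics
0.0 [5.99297459e-01 6.91153499e-05 2.21820675e-01] [-2.22040439e+00 -2.22048295e+00  1.83757110e-03] 0.9999565416411794
scene [ 1.23105739 -0.58573406  0.71034777]
scene slot []
scene boat_nose []
scene boat_tail [(0.64, [244, 270])]
scene specimen_center [(0.93, [253, 244]), (0.71, [155, 313]), (0.63, [265, 280]), (0.59, [301, 251]), (0.58, [207, 271])]
scene handle [(0.87, [350, 247])]
scene catch_knob [(0.6, [303, 255])]
scene ledge [(0.75, [268, 281])]
scene cradle_stop [(0.64, [267, 282])]
scene boat [(0.88, [262, 284]), (0.55, [232, 420])]
side [ 0.23361708 -0.72084325  0.72840997]
side slot [(0.87, [368, 290]), (0.47, [286, 307])]
side boat_nose [(0.97, [347, 299]), (0.75, [328, 302]), (0.6, [365, 314]), (0.32, [299, 245])]
side boat_tail [(0.73, [287, 308]), (0.46, [366, 313]), (0.33, [349, 298]), (0.18, [387, 241])]
side specimen_center [(0.91, [238, 362]), (0.77, [210, 306]), (0.76, [299, 420]), (0.67, [250, 272]), (0.65, [325, 295])]
side handle [(0.74, [355, 213])]
side catch_knob [(0.73, [382, 232])]
side ledge []
side cradle_stop [(0.57, [325, 294])]
side boat [(0.57, [324, 307])]
```

View pics/scene.png

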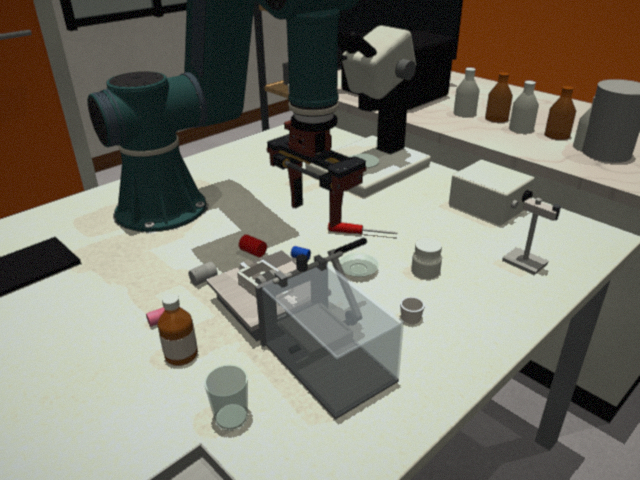

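View pics/side.png

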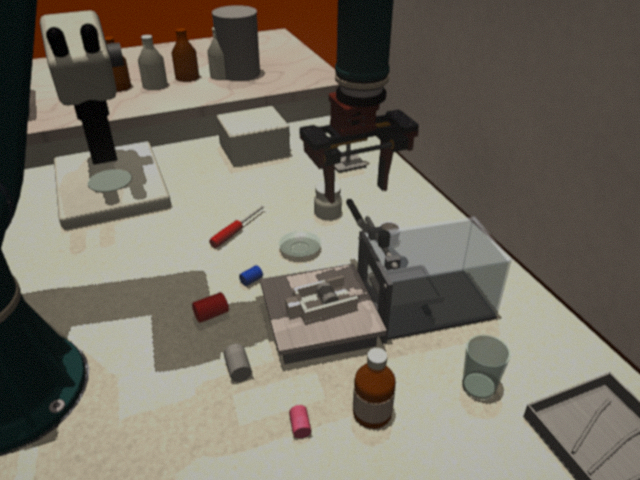

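The scene picture shows the chamber around (330,330), with the ledge and boat around (265,270). In the side picture the boat is at (325,297), the cover at (375,290), the knob at (383,237) and the lever grip at (357,213). I'll look through the wrist camera next.

Run:
```python
from cell import manip
import cv2,numpy as np
w=manip.grab_frame("wrist"); 
a=cv2.imread("pics/side.png")[180:370,230:520]; a=cv2.resize(a,None,fx=2.2,fy=2.2,interpolation=cv2.INTER_CUBIC)
cv2.imwrite("pics/side_crop.png",a); cv2.imwrite("pics/w0.png",w)
k=manip.calibration("wrist");print(-k["R"].T@k["t"],k["R"],k["camera_matrix"])
for l in("slot","boat_nose","boat_tail","specimen_center","handle","catch_knob","ledge","cradle_stop","boat","cover"):
    print(l,[(round(d["p"],2),[int(v) for v in d["xy"]]) for d in manip.pinpoint(l,"wrist")])
```

```text
[0.60010042 0.08192652 0.38704929] [[ 9.99999755e-01 -6.34377501e-04  2.96122448e-04]
 [-6.93622544e-04 -9.55123635e-01  2.96206619e-01]
 [ 9.49267339e-05 -2.96206752e-01 -9.55123841e-01]] [[402.33264998   0.         319.98130679]
 [  0.         402.33264998 237.04564632]
 [  0.           0.           1.        ]]
slot [(0.56, [324, 280])]
boat_nose [(0.85, [281, 282]), (0.63, [147, 285])]
boat_tail [(0.66, [142, 284])]
specimen_center [(0.91, [227, 286]), (0.82, [65, 300]), (0.74, [26, 161]), (0.58, [125, 84]), (0.37, [278, 281])]
handle [(0.62, [370, 155])]
catch_knob [(0.66, [363, 358])]
ledge [(0.62, [324, 282]), (0.35, [324, 260])]
cradle_stop [(0.18, [272, 11])]
boat []
cover [(0.67, [323, 261]), (0.32, [325, 282])]
```

View pics/w0.png

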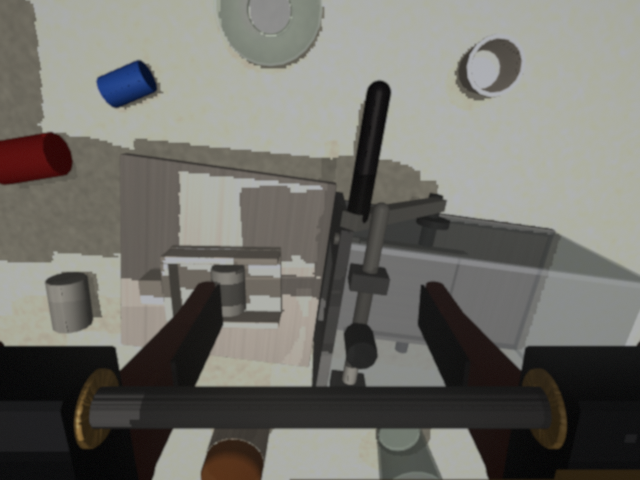

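View pics/side_crop.png

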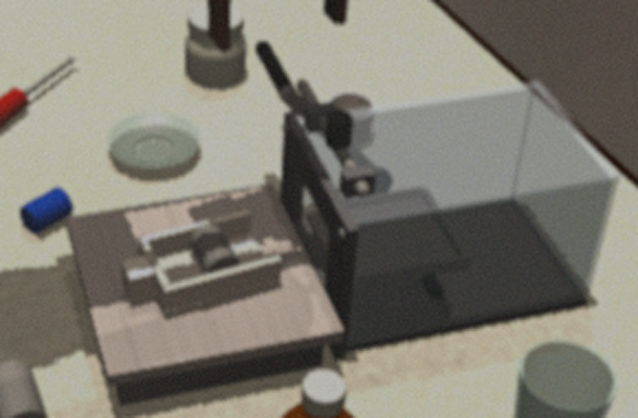

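The wrist view shows the boat at (165–281, 248–323) with its open nose towards the cover and the small grey cylinder at (228,288). The knob is at (360,345), the grip bar runs from (378,88) to (360,215), and the ledge corners are at (122,154) and (335,184). The tool can only point down, so the gripper body has to get past the knob. I'll measure the poses and look at the gripper's shape.

```bash
cat > h.py <<'E'
from cell import manip
import numpy as np, cv2
from scipy.optimize import least_squares
def proj(k,X):
    c=(k["R"]@np.asarray(X).T).T+k["t"]; p=(k["camera_matrix"]@c.T).T; return p[:,:2]/p[:,2:]
def place(p,P):
    c,s=np.cos(p[2]),np.sin(p[2]); P=np.asarray(P,float)
    return np.c_[p[0]+c*P[:,0]-s*P[:,1],p[1]+s*P[:,0]+c*P[:,1],P[:,2]]
def fit(obs,x0):  # obs: list of (calib,[(pt_mm,px)])
    f=lambda p:np.concatenate([(proj(k,place(p,np.array([a for a,_ in o])/1e3))-np.array([b for _,b in o])).ravel() for k,o in obs])
    r=least_squares(f,x0,loss="soft_l1",f_scale=2); return r.x,f(r.x).reshape(-1,2)
E
python3 - <<'E'
from h import *
kw,ks,kc=[manip.calibration(n) for n in("wrist","side","scene")]
ow=[((-182,90,50),(122,154)),((-2,90,50),(335,184)),((8,167,142),(378,84)),((-182,-90,50),(122,341)),((-2,-90,50),(310,366)),((21,10,174),(359,338))]
S=lambda u,v:(230+u/2.2,180+v/2.2)
os=[((-182,90,50),S(68,220)),((-182,-90,50),S(108,378)),((-2,-90,50),S(343,330)),((0,-75,135),S(348,228)),((0,75,135),S(288,118)),((8,167,142),S(262,45))]
for o in([(kw,ow)],[(ks,os)],[(kw,ow),(ks,os)]):
  p,r=fit(o,[.63,.0,-.1]); print("chamber",p.round(4)); print(r.round(1).tolist())
bw=[((47.5,32,80),(281,248)),((-47.5,32,80),(164,248)),((47.5,-32,80),(281,322)),((-47.5,-32,80),(169,322)),((-67.5,0,80),(142,284))]
bs=[((47.5,32,80),S(250,214)),((47.5,-32,80),S(281,260)),((-47.5,-32,80),S(163,287)),((-47.5,32,80),S(143,240))]
for o in([(kw,bw)],[(ks,bs)],[(kw,bw),(ks,bs)]):
  p,r=fit(o,[.5,.0,-.1]); print("boat",p.round(4)); print(r.round(1).tolist())
a=cv2.imread("pics/side.png")[70:210,280:440]; b=cv2.imread("pics/scene.png")[110:250,230:390]
cv2.imwrite("pics/g.png",cv2.resize(np.hstack([a,b]),None,fx=2.5,fy=2.5,interpolation=cv2.INTER_CUBIC))
E
```

```text
chamber [ 0.6028 -0.065  -0.1381]
[[-2.5, -0.0], [0.4, -0.2], [0.9, -3.7], [-0.8, 2.7], [-2.0, -0.2], [1.8, 14.9]]
chamber [ 0.6042 -0.0668 -0.1433]
[[-0.9, -1.0], [-0.0, -0.4], [1.1, 0.9], [0.6, 2.1], [-1.1, -2.2], [0.2, -0.2]]
chamber [ 0.6031 -0.0653 -0.1381]
[[-2.1, 0.4], [0.8, 0.1], [1.4, -3.2], [-0.4, 2.9], [-1.6, 0.1], [2.4, 15.3], [-1.9, -1.0], [-0.6, -0.5], [0.4, 0.4], [-0.2, 1.6], [-2.2, -2.5], [-1.1, -0.4]]
boat [ 0.5202 -0.0556 -0.0208]
[[-0.3, 2.5], [-1.2, 0.2], [0.3, -0.7], [0.9, -2.7], [0.3, 0.3]]
boat [ 0.5183 -0.063  -0.0546]
[[0.7, -1.7], [0.7, 0.8], [0.2, 1.8], [-2.4, -1.6]]
boat [ 0.5202 -0.0564 -0.0284]
[[-0.0, 3.8], [-0.9, 0.7], [0.0, 0.5], [0.6, -2.3], [0.3, 0.6], [-0.6, -4.5], [0.1, -2.5], [0.6, -0.7], [-2.9, -3.6]]
```

View pics/g.png

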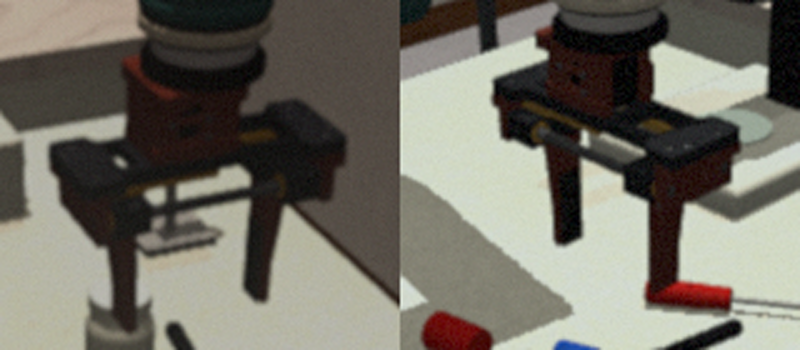

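The gripper crops show an 80 mm finger reach below a wide body. With the tool straight down, that body would hit the knob before the boat gets home, so I need some forward tilt. I'll check in free space how the arm behaves at the edge of its reach.

```bash
python3 -m crank '[[0,35,-20,0],[0,40,-10,0],[0,40,-10,0],[0,40,0,0],[0,40,0,0]]'; python3 -m crank '[[0,40,0,0],[0,40,0,0],[0,40,0,0],[0,40,0,0],[0,40,0,0]]'; python3 -c "
from h import *
from scipy.spatial.transform import Rotation as R
s=manip.read_state();print(s['qpos'],s['ee_pos'],R.from_rotvec(s['ee_rot']).as_matrix().round(3))"
```

```text
time_s: 1.97
ee_pos: [0.7971, 0.0, 0.264]
ee_rot: [2.22, 2.22, 0.002]
wrist_force: [0.2, 0.2, 0.2]
gripper_width: 1.001
finger_force: 0.0
time_s: 2.38
ee_pos: [0.9706, -0.0, 0.2536]
ee_rot: [2.215, 2.215, 0.016]
wrist_force: [32.9, -2.4, 23.9]
gripper_width: 0.998
finger_force: 0.0
[-7.16123166e-02  1.00860143e+00  2.13533185e-01  1.42403154e-03
  1.90580497e+00 -7.10334977e-02] [ 9.70578051e-01 -3.31789577e-05  2.53621655e-01] [[ 0.     1.     0.014]
 [ 1.    -0.     0.   ]
 [ 0.     0.014 -1.   ]]
```

```bash
python3 -m crank '[[0,40,0,0],[0,40,0,0],[0,40,0,0],[0,40,0,0]]'; python3 -c "
from h import *
from scipy.spatial.transform import Rotation as R
s=manip.read_state();print(s['qpos'],R.from_rotvec(s['ee_rot']).as_matrix().round(3)[:,2])"
```

```text
time_s: 2.72
ee_pos: [1.0252, -0.0, 0.2249]
ee_rot: [2.155, 2.155, 0.138]
wrist_force: [-0.2, -0.2, 1.0]
gripper_width: 1.002
finger_force: 0.0
[-0.07070379  1.0403988   0.21577815  0.00931592  1.75783866 -0.06843297] [ 0.128  0.    -0.992]
```

The arm trades tilt for reach: it has already leaned 0.13 rad forward. I'll gain some more, then check that the tilt holds on the way back.

```bash
python3 -m crank '[[0,40,0,0],[0,40,0,0],[0,40,0,0],[0,40,0,0]]';  python3 -m crank '[[0,-20,-5,0],[0,-40,-10,0],[0,-40,-5,0],[0,-40,0,0]]'; python3 -c "
from h import *
from scipy.spatial.transform import Rotation as R
s=manip.read_state();print(s['qpos'],R.from_rotvec(s['ee_rot']).as_matrix().round(3))"
```

```text
time_s: 3.05
ee_pos: [1.0745, -0.0, 0.2166]
ee_rot: [2.091, 2.091, 0.257]
wrist_force: [0.8, -0.7, 1.0]
gripper_width: 0.998
finger_force: 0.0
time_s: 3.38
ee_pos: [0.9393, -0.0001, 0.2046]
ee_rot: [2.09, 2.09, 0.26]
wrist_force: [1.6, -0.5, 0.6]
gripper_width: 0.999
finger_force: 0.0
[-0.08161648  0.75146503  0.88103512  0.02080214  1.26247923 -0.08553806] [[-0.     0.97   0.245]
 [ 1.     0.    -0.   ]
 [-0.     0.245 -0.97 ]]
```

The tilt holds at 0.25 rad. About 0.4 rad would clear the knob and the lever properly.

```bash
python3 -m crank '[[0,40,8,0],[0,40,8,0],[0,40,8,0],[0,40,8,0],[0,40,8,0]]';  python3 -m crank '[[0,40,8,0],[0,40,8,0],[0,40,8,0],[0,40,8,0]]'; python3 -c "
from h import *
from scipy.spatial.transform import Rotation as R
s=manip.read_state();print(s['qpos'],R.from_rotvec(s['ee_rot']).as_matrix().round(3))"
```

```text
time_s: 3.8
ee_pos: [1.0924, 0.0001, 0.1891]
ee_rot: [2.078, 2.077, 0.284]
wrist_force: [-0.6, -0.5, -2.8]
gripper_width: 1.003
finger_force: 0.0
time_s: 4.13
ee_pos: [1.1469, -0.0002, 0.19]
ee_rot: [1.998, 1.998, 0.412]
wrist_force: [0.4, -0.7, -0.4]
gripper_width: 1.002
finger_force: 0.0
[-0.06942054  1.10434256  0.21570859  0.0278776   1.41588448 -0.06805333] [[-0.     0.918  0.395]
 [ 1.    -0.     0.   ]
 [ 0.     0.395 -0.918]]
```

```bash
M='import sys
from h import *
from scipy.spatial.transform import Rotation as R
s=manip.read_state();print(s["qpos"].round(3),s["ee_pos"].round(4));print(R.from_rotvec(s["ee_rot"]).as_matrix().round(4))'; echo "$M" > st.py
python3 -m crank '[[-39,-10,-6,0],[-39,-10,-6,0],[-39,-10,-6,0],[-39,-10,-6,0],[-39,-10,-5,0]]' >/dev/null; python3 -m crank '[[-39,-10,-5,0],[-39,-10,-5,0],[-39,-10,-4,0],[-39,-10,-4,0],[-39,-10,-4,0]]'>/dev/null;python3 -m crank '[[-39,-10,-4,0],[-39,-10,-4,0],[-39,-10,-4,0],[-39,-10,-4,0]]'; python3 st.py
```

```text
time_s: 5.3
ee_pos: [0.9856, -0.5448, 0.195]
ee_rot: [1.995, 1.993, 0.413]
wrist_force: [-5.1, 2.0, 3.9]
gripper_width: 0.997
finger_force: 0.0
[-0.648  1.101  0.214  0.242  1.493 -0.624] [ 0.9856 -0.5448  0.195 ]
[[ 1.500e-03  9.168e-01  3.994e-01]
 [ 1.000e+00 -6.000e-04 -2.400e-03]
 [-1.900e-03  3.994e-01 -9.168e-01]]
```

```bash
python3 -m crank '[[-20,32,13,0],[-20,32,13,0],[-20,32,13,0],[-20,32,13,0],[-20,32,13,0]]'; python3 st.py
```

```text
time_s: 5.72
ee_pos: [1.041, -0.5707, 0.1759]
ee_rot: [1.908, 1.875, 0.442]
wrist_force: [0.1, 0.3, -0.5]
gripper_width: 0.999
finger_force: 0.0
[-0.637  1.141  0.216  0.25   1.306 -0.626] [ 1.041  -0.5707  0.1759]
[[ 0.0361  0.8611  0.5072]
 [ 0.9969  0.0043 -0.0782]
 [-0.0695  0.5085 -0.8583]]
```

The tool is now tilted about 0.54 rad, almost exactly along the chamber's axis. I'll fit a quick planar arm model to check that the stub is reachable at this tilt, and locate the bottle.

Run:
```python
from h import *
D=[(.359,1.51,1.272,.6,.2218),(1.0404,.2158,1.7578,1.0252,.2249),(.7515,.881,1.2625,.9393,.2046),(1.1043,.2157,1.4159,1.1469,.19),(1.0086,.2135,1.9058,.9706,.2536)]
def fk(p,q):
    a,d,L1,L2,Lt,e=p; s=q[0]+q[1]
    return np.array([a+L1*np.sin(q[0])+L2*np.sin(s+e)+Lt*np.sin(s+q[2]), d+L1*np.cos(q[0])+L2*np.cos(s+e)+Lt*np.cos(s+q[2])])
off=.0685
r=least_squares(lambda p:np.concatenate([fk(p,x[:3])-[np.sqrt(x[3]**2-off**2),x[4]] for x in D]+[[1e-3*p[0]]]),[0,.4,.45,.45,.3,0])
p=r.x;print(p.round(3),np.abs(r.fun).max())
for t in(.54,.4,.3,.2):
  for R_ in(.42,.45,.5):
    f=lambda q:np.r_[fk(p,q)-[np.sqrt(R_**2-off**2),.06],q.sum()-(np.pi-t)]
    z=least_squares(f,[0,1.9,1.2-t]); print(t,R_,z.x.round(2),z.cost<1e-9)
ks=manip.calibration("side")
manip.grab_frame("side")
for l in("reagent","beaker","dish"):
  d=manip.spot_in(l,"side"); print(l,[(round(x['p'],2),np.round(x['bbox'])) for x in d[:2]])
```

```text
[-0.002  0.268  0.612  0.449  0.383  0.252] 0.00042346201207910106
0.54 0.42 [ 0.37  2.52 -0.29] True
0.54 0.45 [ 0.37  2.46 -0.23] True
0.54 0.5 [ 0.39  2.35 -0.14] True
0.4 0.42 [0.29 2.39 0.05] True
0.4 0.45 [0.32 2.33 0.09] True
0.4 0.5 [0.35 2.23 0.16] True
0.3 0.42 [0.28 2.31 0.25] True
0.3 0.45 [0.31 2.25 0.29] True
0.3 0.5 [0.35 2.14 0.34] True
0.2 0.42 [0.29 2.22 0.43] True
0.2 0.45 [0.32 2.16 0.46] True
0.2 0.5 [0.37 2.06 0.51] True
reagent [(0.66, array([352., 347., 395., 427.]))]
beaker [(0.89, array([460., 338., 512., 402.])), (0.5, array([318., 284., 338., 304.]))]
dish [(0.95, array([280., 230., 322., 260.])), (0.43, array([461., 336., 509., 401.]))]
```

```bash
python3 - <<'E'
from h import *
k=manip.calibration("side");C=-k["R"].T@k["t"]
for n,u,v,z in(("reagent base",374,414,0),("reagent cap",377,356,.13),("beaker",486,389,0)):
  d=k["R"].T@np.linalg.inv(k["camera_matrix"])@[u,v,1]; X=C+d*(z-C[2])/d[2]
  c,s=np.cos(-.138),np.sin(-.138); e=X[:2]-[.603,-.0653]; print(n,X.round(3),"chamber",(c*e[0]+s*e[1]).round(3),(-s*e[0]+c*e[1]).round(3))
E
python3 -m crank '[[23.5,-23.2,-21.5,0],[23.5,-23.2,-21.5,0],[23.5,-23.2,-21.5,0],[23.5,-23.2,-21.5,0],[23.5,-23.2,-21.5,0]]'>/dev/null
python3 -m crank '[[23.5,-23.2,-21.5,0],[23.5,-23.2,-21.5,0],[23.5,-23.2,-21.5,0],[23.5,-23.2,-21.5,0],[23.5,-23.2,-21.5,0]]'>/dev/null
python3 -m crank '[[23.5,-23.2,-21.5,0],[23.5,-23.2,-21.5,0],[23.5,-23.2,-21.5,0],[23.5,-23.2,-21.5,0],[23.5,-23.2,-21.5,0]]'
python3 st.py
```

```text
reagent base [ 0.516 -0.26  -0.   ] chamber -0.06 -0.205
reagent cap [ 0.512 -0.259  0.13 ] chamber -0.063 -0.205
beaker [ 0.7   -0.286  0.   ] chamber 0.127 -0.205
time_s: 7.17
ee_pos: [0.599, -0.2026, 0.2529]
ee_rot: [1.906, 1.875, 0.443]
wrist_force: [-0.3, -0.3, 0.2]
gripper_width: 1.002
finger_force: 0.0
[-0.56   0.154  1.869  0.347  0.644 -0.773] [ 0.599  -0.2026  0.2529]
[[ 0.0351  0.8602  0.5088]
 [ 0.9969  0.0055 -0.0782]
 [-0.0701  0.51   -0.8573]]
```

```bash
python3 -m crank '[[23.5,-23.2,-21.5,0],[23.5,-23.2,-21.5,0],[23.5,-23.2,-21.5,0],[0,0,0,-6.85]]'>/dev/null
python3 -m crank '[[0,0,0,-6.85],[0,0,0,-6.85],[0,0,0,-6.85],[0,0,0,-6.85],[0,0,0,-6.85]]'>/dev/null
python3 -m crank '[[0,0,0,-6.85],[0,0,0,-6.85],[0,0,0,-6.85],[0,0,0,-6.85],[0,0,0,-6.85]]'
python3 -m crank '[[0,0,0,-6.85]]' >/dev/null
python3 st.py
```

```text
time_s: 8.33
ee_pos: [0.5104, -0.1288, 0.2677]
ee_rot: [0.344, 2.578, -0.014]
wrist_force: [0.8, -0.5, -0.2]
gripper_width: 1.001
finger_force: 0.0
[-0.513 -0.038  2.038  0.304  0.652 -2.134] [ 0.5104 -0.1288  0.2678]
[[-0.8482  0.1464  0.509 ]
 [ 0.1238  0.9892 -0.0782]
 [-0.515  -0.0033 -0.8572]]
```

```bash
python3 -m crank '[[32,16,10,0],[32,16,10,0],[32,16,10,0],[32,16,10,0]]'
python3 st.py
```

```text
time_s: 8.75
ee_pos: [0.4313, -0.0518, 0.1671]
ee_rot: [0.198, 2.593, -0.056]
wrist_force: [1.3, 1.4, 0.0]
gripper_width: 1.006
finger_force: 0.0
[-0.385 -0.005  2.352  0.428  0.289 -2.183] [ 0.4313 -0.0518  0.1671]
[[-8.465e-01  1.522e-01  5.101e-01]
 [ 1.300e-01  9.883e-01 -7.920e-02]
 [-5.162e-01 -7.000e-04 -8.565e-01]]
```

```bash
python3 -m crank '[[20,0,30,0],[20,0,30,0],[0,0,0,0]]'
python3 - <<'E'
exec(open("st.py").read())
w=manip.grab_frame("wrist");cv2.imwrite("pics/w1.png",w)
E
```

```text
time_s: 9.0
ee_pos: [0.4408, -0.0568, 0.1271]
ee_rot: [0.194, 2.618, -0.033]
wrist_force: [0.8, -0.4, 0.6]
gripper_width: 1.001
finger_force: 0.0
[-0.405  0.125  2.373  0.775  0.199 -2.557] [ 0.4408 -0.0568  0.1271]
[[-0.8593  0.1438  0.4908]
 [ 0.1314  0.9895 -0.06  ]
 [-0.4943  0.0129 -0.8692]]
```

View pics/w1.png

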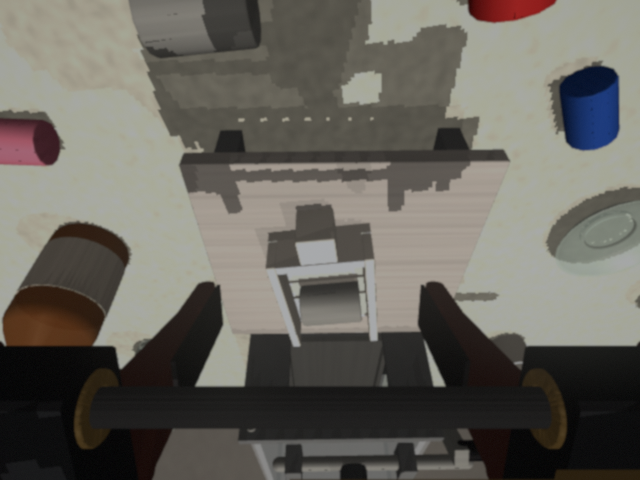

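The picture shows the ledge, with the boat's stub at (316,230), the cylinder at (330,300), the slot at (340,360), the bolt rod at (350,465) and the knob at (353,472). Joint 5 is near its limit, so I need somewhat less tilt. I'll work out where the inner reach limit removes it without that joint.

```bash
cat > arm.py <<'E'
import numpy as np
from scipy.optimize import least_squares
a,d,L1,L2,Lt,e=-0.002,.268,.612,.449,.383,.252
def fk(q):
    s=q[0]+q[1]
    return np.array([a+L1*np.sin(q[0])+L2*np.sin(s+e)+Lt*np.sin(s+q[2]), d+L1*np.cos(q[0])+L2*np.cos(s+e)+Lt*np.cos(s+q[2])])
def ik(R_,z,t): 
    o=least_squares(lambda q:np.r_[fk(q)-[np.sqrt(R_**2-.0685**2),z],q.sum()-(np.pi-t)],[0,1.9,1.2-t]); return o.x.round(3),o.cost<1e-8
E
python3 - <<'E'
from arm import *
for z in(.15,.22,.3):
  for t in(.5,.3):
    for r in(.34,.38,.42,.45): print(z,t,r,*ik(r,z,t))
for t in (.25,.3,.35): print(t,*ik(.45,.068,t),*ik(.59,.07,t))
E
```

```text
0.15 0.5 0.34 [-0.117  2.487  0.272] True
0.15 0.5 0.38 [-0.04   2.426  0.255] True
0.15 0.5 0.42 [0.027 2.36  0.254] True
0.15 0.5 0.45 [0.073 2.308 0.26 ] True
0.15 0.3 0.34 [-0.07   2.329  0.583] True
0.15 0.3 0.38 [-0.     2.265  0.577] True
0.15 0.3 0.42 [0.063 2.196 0.582] True
0.15 0.3 0.45 [0.108 2.143 0.591] True
0.22 0.5 0.34 [-0.312  2.345  0.608] True
0.22 0.5 0.38 [-0.22   2.298  0.563] True
0.22 0.5 0.42 [-0.138  2.244  0.536] True
0.22 0.5 0.45 [-0.082  2.2    0.524] True
0.22 0.3 0.34 [-0.212  2.205  0.848] True
0.22 0.3 0.38 [-0.133  2.15   0.824] True
0.22 0.3 0.42 [-0.061  2.09   0.812] True
0.22 0.3 0.45 [-0.009  2.042  0.809] True
0.3 0.5 0.34 [-0.433  2.182  0.892] True
0.3 0.5 0.38 [-0.343  2.144  0.84 ] True
0.3 0.5 0.42 [-0.259  2.099  0.802] True
0.3 0.5 0.45 [-0.2    2.061  0.781] True
0.3 0.3 0.34 [-0.311  2.054  1.099] True
0.3 0.3 0.38 [-0.232  2.007  1.067] True
0.3 0.3 0.42 [-0.157  1.954  1.045] True
0.3 0.3 0.45 [-0.103  1.911  1.034] True
0.25 [0.296 2.197 0.398] True [0.434 1.903 0.555] True
0.3 [0.291 2.239 0.311] True [0.424 1.946 0.471] True
0.35 [0.291 2.282 0.219] True [0.418 1.989 0.385] True
```

```bash
python3 -m crank '[[15,-3,-30,0],[22,-4,-24,0],[22,-4,-24,0],[25,-4,-20,0],[25,-4,-20,0]]'
python3 st.py
```

```text
time_s: 9.47
ee_pos: [0.3152, -0.0588, 0.2117]
ee_rot: [0.195, 2.658, -0.032]
wrist_force: [-0.1, -1.5, 1.3]
gripper_width: 0.998
finger_force: 0.0
[-0.749 -0.357  2.375  0.398  0.768 -2.412] [ 0.3152 -0.0588  0.2117]
[[-0.8785  0.1434  0.4557]
 [ 0.1325  0.9896 -0.0559]
 [-0.4589  0.0112 -0.8884]]
```

```bash
python3 -m crank '[[25,-2,18,0],[25,-2,18,0],[25,-2,18,0],[0,0,0,0]]'
python3 st.py
```

```text
time_s: 9.8
ee_pos: [0.3073, -0.0684, 0.1914]
ee_rot: [0.198, 2.72, -0.013]
wrist_force: [0.0, 0.1, -0.2]
gripper_width: 1.001
finger_force: 0.0
[-0.77  -0.287  2.376  0.374  0.758 -2.43 ] [ 0.3073 -0.0684  0.1914]
[[-0.9053  0.1407  0.4007]
 [ 0.1369  0.9898 -0.0384]
 [-0.402   0.0201 -0.9154]]
```

```bash
python3 -m crank '[[25,2,18,0],[25,2,18,0],[25,2,18,0],[25,2,18,0],[25,2,18,0]]'
python3 st.py
```

```text
time_s: 10.22
ee_pos: [0.2893, -0.0646, 0.1664]
ee_rot: [0.198, 2.819, 0.013]
wrist_force: [0.3, -0.0, -1.3]
gripper_width: 0.996
finger_force: 0.0
[-0.726 -0.215  2.376  0.291  0.754 -2.347] [ 0.2893 -0.0646  0.1664]
[[-0.941   0.135   0.3103]
 [ 0.1379  0.9904 -0.0128]
 [-0.309   0.0307 -0.9506]]
```

```bash
python3 -m crank '[[-30,8,22,0],[-30,8,22,0],[-30,8,22,0],[0,0,0,0]]'
python3 - <<'E'
exec(open("st.py").read())
w=manip.grab_frame("wrist");cv2.imwrite("pics/w2.png",w);k=manip.calibration("wrist");np.savez("k2.npz",**k)
E
```

```text
time_s: 10.55
ee_pos: [0.4046, -0.0554, 0.1321]
ee_rot: [0.197, 2.815, 0.01]
wrist_force: [0.5, -1.5, 1.0]
gripper_width: 1.0
finger_force: 0.0
[-0.414  0.076  2.262  0.231  0.515 -2.029] [ 0.4046 -0.0554  0.1321]
[[-0.9398  0.1346  0.3141]
 [ 0.1369  0.9905 -0.0148]
 [-0.3131  0.0291 -0.9493]]
```

View pics/w2.png

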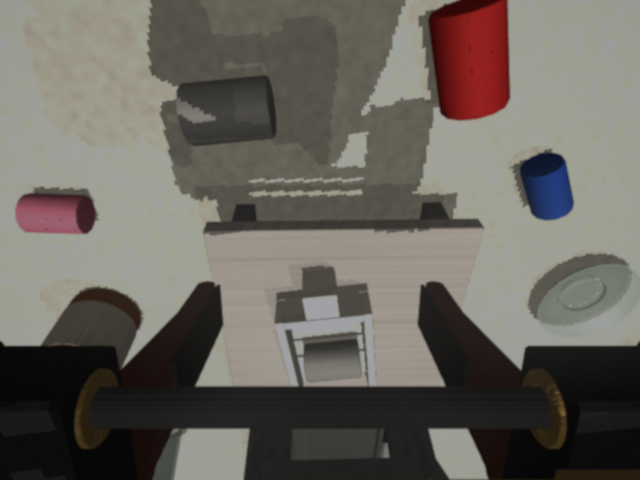

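The picture shows the ledge's rear edge from (205,234) to (483,230), the stub's end top edge from (303,296) to (337,293) and the boat's rear wall top edge from (277,322) to (371,315). I'll fit the poses to those.

Run:
```python
from h import *
k=dict(np.load("k2.npz"))
b=[((-47.5,-32,80),(277,322)),((-47.5,32,80),(371,315)),((-67.5,-11,80),(303,296)),((-67.5,11,80),(337,293)),((-47.5,-32,50),(277,294)),((-47.5,32,50),(370,287)),((-67.5,-11,54),(303,269)),((-67.5,11,54),(335,266))]
p,r=fit([(k,b)],[.52,-.06,-.05]);print("boat",p.round(4));print(r.round(1).tolist());print("tail",place(p,[(-.0675,0,.067)]))
c=[((-182,-90,50),(205,234)),((-182,90,50),(483,230))]
print(proj(k,place([.6031,-.0653,-.138],np.array([x[0] for x in c])/1e3)))
p2,r=fit([(k,c)],[.6,-.065,-.138]);print("chamber",p2.round(4),r.round(1).tolist())
print("TCP px",proj(k,np.array([manip.read_state()["ee_pos"]])))
for l in("boat_tail","slot","boat_nose"): print(l,[(round(d["p"],2),d["xy"]) for d in manip.pinpoint(l,"wrist")][:2])
```

```text
boat [ 0.515  -0.0613 -0.0411]
[[-2.4, 0.2], [1.5, -1.3], [-0.0, 1.2], [1.2, 1.1], [0.2, -3.3], [-3.3, -4.4], [0.1, 1.3], [0.6, 1.3]]
tail [[ 0.44756325 -0.05856384  0.067     ]]
[[201.58051621 234.1716953 ]
 [480.00335981 230.27846836]]
chamber [ 0.6033 -0.0632 -0.1376] [[-0.2, 0.0], [0.2, 0.1]]
TCP px [[319.55960762 300.55341865]]
boat_tail [(0.9, [319.3, 282.9])]
slot [(0.57, [334.1, 462.2])]
boat_nose []
```

```bash
python3 -m crank '[[-8.3,0.5,28.4,0],[-8.3,0.5,28.4,0],[-8.3,0.5,28.4,0],[0,0,0,0]]'
python3 -m crank '[[0,0,0,0],[0,0,0,0],[0,0,0,0],[0,0,0,0],[0,0,0,0]]' 0.30 8 | grep -v rot
python3 st.py
```

```text
time_s: 11.08
ee_pos: [0.4488, -0.0589, 0.0579]
ee_rot: [0.202, 2.818, 0.011]
wrist_force: [-1.0, 0.2, 0.3]
gripper_width: 1.002
finger_force: 0.0
time_s: 11.5
ee_pos: [0.4487, -0.0584, 0.0621]
wrist_force: [-0.6, -0.2, 0.6]
gripper_width: 0.661
finger_force: 0.0
[-0.367  0.307  2.262  0.36   0.283 -2.128] [ 0.4487 -0.0584  0.0621]
[[-0.9389  0.1366  0.316 ]
 [ 0.1387  0.9902 -0.016 ]
 [-0.3151  0.0288 -0.9486]]
```

```bash
python3 -m crank '[[-5,0,3,0],[0,0,0,0],[0,0,0,0],[0,0,0,0],[0,0,0,0]]' 0.30 8 | egrep -v rot
python3 -m crank '[[0,0,0,0],[0,0,0,0],[0,0,0,0]]' 0.27 | egrep -v rot
python3 -m crank '[[0,0,0,0],[0,0,0,0],[0,0,0,0]]' 0.25 | egrep -v rot
python3 -m crank '[[0,0,0,0],[0,0,0,0],[0,0,0,0],[0,0,0,0]]' 0.2 8
python3 - <<'E'
exec(open("st.py").read())
w=manip.grab_frame("wrist");cv2.imwrite("pics/w3.png",w);k=manip.calibration("wrist");np.savez("k3.npz",**k)
E
```

```text
time_s: 11.92
ee_pos: [0.4542, -0.0588, 0.0592]
wrist_force: [0.4, 0.6, -0.9]
gripper_width: 0.307
finger_force: 0.0
time_s: 12.17
ee_pos: [0.4541, -0.0589, 0.0592]
wrist_force: [-0.5, -1.5, -1.0]
gripper_width: 0.27
finger_force: 0.5
time_s: 12.42
ee_pos: [0.4541, -0.0588, 0.0592]
wrist_force: [-0.0, -0.0, -0.5]
gripper_width: 0.254
finger_force: 7.9
time_s: 12.75
ee_pos: [0.4541, -0.0588, 0.0592]
ee_rot: [0.2, 2.816, 0.011]
wrist_force: [0.0, -0.5, -1.2]
gripper_width: 0.257
finger_force: 7.9
[-0.362  0.319  2.251  0.355  0.284 -2.118] [ 0.4541 -0.0588  0.0592]
[[-0.9398  0.1363  0.3133]
 [ 0.1387  0.9902 -0.0148]
 [-0.3122  0.0296 -0.9496]]
```

View pics/w3.png

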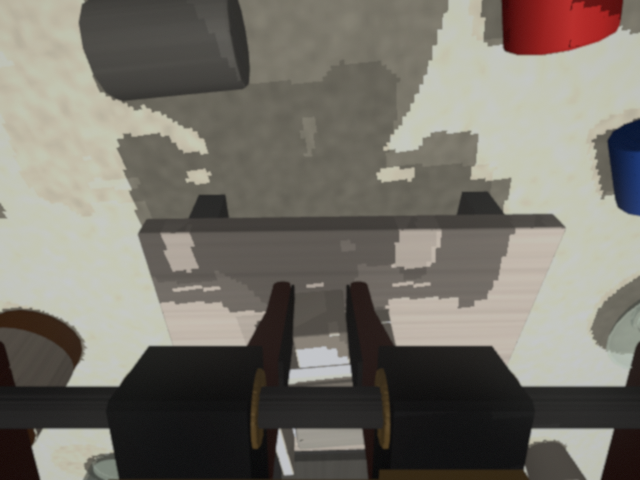

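The grip is flush at 22 mm, so the boat is now aligned with the chamber. Next I'll shift it 15 mm sideways onto the slot's axis while easing it forward.

```bash
cat > loc.py <<'E'
from h import *
s=manip.read_state();e=s["ee_pos"][:2]-[.6032,-.0642];c,n=np.cos(-.1377),np.sin(-.1377)
from scipy.spatial.transform import Rotation as R
m=R.from_rotvec(s["ee_rot"]).as_matrix()
print("t",s["time_s"],"cham x,y,z mm",((c*e[0]+n*e[1])*1e3).round(1),((-n*e[0]+c*e[1])*1e3).round(1),(s["ee_pos"][2]*1e3).round(1),"w",round(s["gripper_width"],3),"F",s["wrist_force"].round(1),"ff",s["finger_force"].round(1))
B=np.array([[c,-n,0],[n,c,0],[0,0,1]])
print("tool<-chamber",(m.T@B).round(3).tolist(),"q",s["qpos"].round(2))
E
python3 -m crank '[[-2,1.5,0.7,0],[-4.7,3,1.6,0],[-4.7,3,1.6,0],[-4.7,3,1.6,0],[-4.7,3,1.6,0]]' - 12 >/dev/null
python3 -m crank '[[0,1.5,0,0],[0,0,0,0],[0,0,0,0]]' >/dev/null; python3 loc.py
```

```text
Traceback (most recent call last):
  File "loc.py", line 5, in <module>
    print("t",s["time_s"],"cham x,y,z mm",((c*e[0]+n*e[1])*1e3).round(1),((-n*e[0]+c*e[1])*1e3).round(1),(s["ee_pos"][2]*1e3).round(1),"w",round(s["gripper_width"],3),"F",s["wrist_force"].round(1),"ff",s["finger_force"].round(1))
                                                                                                                                                                                                          ^^^^^^^^^^^^^^^^^^^^^^^
AttributeError: 'float' object has no attribute 'round'
```

```bash
sed -i 's/s\["finger_force"\].round(1)/s["finger_force"]/' loc.py
python3 - <<'E'
exec(open("loc.py").read())
kw=[manip.calibration(n) for n in("scene","side")]
for n in("side","scene"):
  w=manip.grab_frame(n);cv2.imwrite(f"pics/{n}4.png",w)
k=manip.calibration("side")
# predicted boat pose overlay: boat axis through TCP
import numpy as np
print([ (l,[(round(d["p"],2),d["xy"]) for d in manip.pinpoint(l,"side")][:3]) for l in("boat_nose","slot","specimen_center")])
yaw=np.arctan2(-m[0,1],m[1,1])
bp=[s["ee_pos"][0]+.061*np.cos(yaw),s["ee_pos"][1]+.061*np.sin(yaw),yaw]
print("boat",np.round(bp,4),"nose px",proj(k,place(bp,[(.0475,0,.05)])),"slot px",proj(k,place([.6032,-.0642,-.1377],[(0,0,.046)])))
a=cv2.imread("pics/side4.png"); 
P=lambda p,pts:[tuple(int(v*16) for v in q) for q in proj(k,place(p,np.array(pts)/1e3))]
b=cv2.resize(a[200:360,240:440],None,fx=4,fy=3.75,interpolation=cv2.INTER_CUBIC)
def poly(p,pts,col):
  q=proj(k,place(p,np.array(pts)/1e3)); q=((q-[240,200]+.5)*[4,3.75]).astype(int); cv2.polylines(b,[q],True,col,1)
poly(bp,[(47.5,32,80),(47.5,-32,80),(-47.5,-32,80),(-47.5,32,80)],(0,0,255))
poly([.6032,-.0642,-.1377],[(0,-40,46),(0,40,46),(0,40,104),(0,-40,104)],(0,255,0))
poly([.6032,-.0642,-.1377],[(0,-75,0),(0,75,0),(0,75,135),(0,-75,135)],(255,255,0))
cv2.imwrite("pics/ov.png",b)
E
```

```text
t 13.4667 cham x,y,z mm -126.0 -0.1 59.6 w 0.249 F [ 1.9  0.7 -0.7] ff 11.925464272499084
tool<-chamber [[-0.95, 0.008, -0.313], [-0.001, 1.0, 0.029], [0.313, 0.028, -0.949]] q [-0.31  0.34  2.2   0.28  0.3  -1.99]
[('boat_nose', [(0.91, [357.2, 295.1])]), ('slot', [(0.81, [371.1, 294.9]), (0.23, [379.0, 232.4])]), ('specimen_center', [(0.95, [238.4, 361.9]), (0.7, [334.7, 291.4]), (0.68, [210.1, 308.5])])]
boat [ 0.5388 -0.0553 -0.1365] nose px [[360.05125845 295.56906873]] slot px [[369.37421982 295.56320153]]
```

View pics/ov.png

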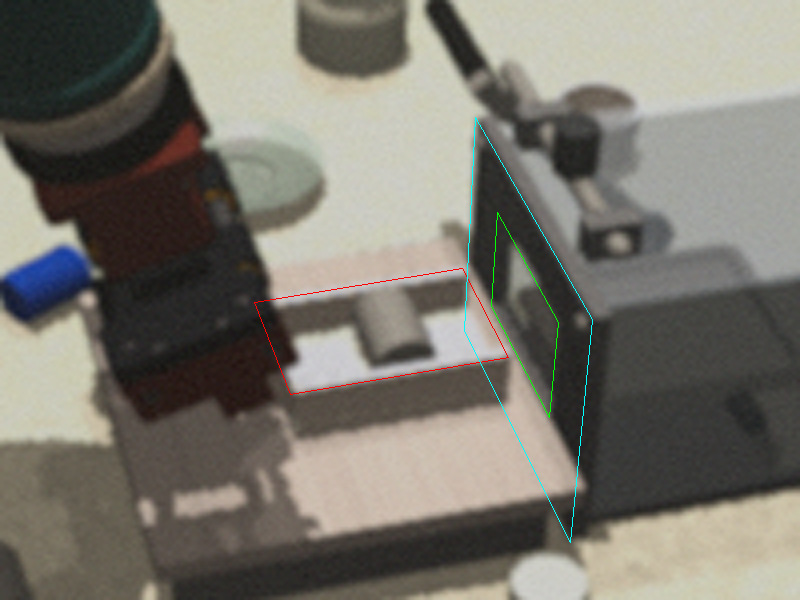

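The overlay of the predicted boat (red) and slot (green) matches the picture, and the boat is centred. I'll slide it in.

```bash
python3 -m crank '[[-2.85,0,0.94,0],[-4.75,0,1.57,0],[-5.7,0,1.88,0],[-5.7,0,1.88,0],[-5.7,0,1.88,0]]' | grep force
python3 -m crank '[[-5.7,0,1.88,0],[-5.7,0,1.88,0],[-5.7,0,1.88,0],[-5.7,0,1.88,0],[-5.7,0,1.88,0]]' | grep force
python3 loc.py
```

```text
wrist_force: [-1.2, -0.2, 0.1]
finger_force: 11.9
wrist_force: [-1.6, 0.5, -0.9]
finger_force: 11.9
t 14.55 cham x,y,z mm -69.7 -0.1 59.4 w 0.253 F [-1.6  0.5 -0.9] ff 11.919750273227692
tool<-chamber [[-0.95, 0.008, -0.312], [-0.001, 1.0, 0.029], [0.313, 0.028, -0.949]] q [-0.28  0.39  2.09  0.21  0.36 -1.9 ]
```

```bash
python3 -m crank '[[-5.7,0,1.88,0],[-5.7,0,1.88,0],[-5.7,0,1.88,0],[-5.7,0,1.88,0],[-5.7,0,1.88,0]]' | grep force
python3 -m crank '[[-5.7,0,1.88,0],[-5.7,0,1.88,0],[-3.8,0,1.25,0],[-1.9,0,0.63,0],[0,0,0,0]]' | grep force
python3 loc.py
```

```text
wrist_force: [-1.3, 0.9, 0.9]
finger_force: 11.9
wrist_force: [0.7, -0.7, -2.2]
finger_force: 11.9
t 15.3833 cham x,y,z mm -21.3 -0.2 59.6 w 0.255 F [ 0.7 -0.7 -2.2] ff 11.897565722465515
tool<-chamber [[-0.95, 0.008, -0.314], [-0.001, 1.0, 0.029], [0.314, 0.028, -0.949]] q [-0.27  0.43  1.98  0.17  0.42 -1.84]
```

```bash
python3 -m crank '[[0,0,0,0],[0,0,0,0],[0,0,0,0]]' 0.4 10 | grep force
python3 -m crank '[[10,0,-3,0],[10,0,-3,0],[9,0,-9,0],[0,0,0,0],[0,0,0,0]]' 0.4| grep force
python3 -m crank '[[0,0,0,0],[0,0,0,0],[0,0,0,0],[0,0,0,0],[0,0,0,0]]' 0 20 | grep force
python3 - <<'E'
exec(open("loc.py").read())
w=manip.grab_frame("wrist");cv2.imwrite("pics/w5.png",w)
for l in("boat_tail","boat","slot"): print(l,[(round(d["p"],2),d["xy"]) for d in manip.pinpoint(l,"wrist")][:2])
k=manip.calibration("wrist"); print("expected tail px",proj(k,place([.6032,-.0642,-.1377],[(-.0278,0,.067)])))
E
```

```text
wrist_force: [0.3, -0.5, -0.4]
finger_force: 0.0
wrist_force: [0.5, 0.0, -0.4]
finger_force: 0.0
wrist_force: [0.2, -0.1, -0.6]
finger_force: 0.0
t 16.4667 cham x,y,z mm -54.2 -0.3 64.6 w 0.06 F [ 0.2 -0.1 -0.6] ff 0.0
tool<-chamber [[-0.95, 0.008, -0.313], [-0.001, 1.0, 0.029], [0.313, 0.028, -0.949]] q [-0.28  0.39  2.05  0.19  0.39 -1.87]
boat_tail [(0.96, [320.9, 348.0])]
boat [(0.62, [320.7, 395.1])]
slot []
expected tail px [[320.24229248 343.94214573]]
```

```bash
python3 -m crank '[[-5.3,0,0,0],[-5.3,0,0,0],[-4,0,1,0],[-4,0,1.3,0],[-4,0,1.3,0]]' | egrep 'force'
python3 -m crank '[[-4,0,1.3,0],[-4,0,1.3,0],[-4,0,1.3,0]]' | egrep 'force'
python3 loc.py
```

```text
wrist_force: [-3.7, 1.4, 2.8]
finger_force: 2.0
wrist_force: [-2.4, -0.6, 0.8]
finger_force: 1.3
t 17.3333 cham x,y,z mm -19.3 -0.3 68.1 w 0.003 F [-2.4 -0.6  0.8] ff 1.3151950105384458
tool<-chamber [[-0.95, 0.008, -0.312], [-0.001, 1.0, 0.03], [0.312, 0.028, -0.95]] q [-0.27  0.42  1.97  0.16  0.44 -1.83]
```

```bash
python3 -m crank '[[-4,0,1.3,0],[-3,0,1,0]]' | egrep 'wrist_force'
python3 loc.py
```

```text
wrist_force: [-2.0, -0.2, -0.5]
t 17.5 cham x,y,z mm -11.1 -0.4 68.3 w 0.004 F [-2.  -0.2 -0.5] ff 0.6672760742367245
tool<-chamber [[-0.95, 0.008, -0.313], [-0.001, 1.0, 0.029], [0.313, 0.028, -0.949]] q [-0.27  0.43  1.95  0.16  0.45 -1.83]
```

```bash
for i in 1; do python3 -m crank '[[-1.5,0,0.5,0],[0,0,0,0]]' | egrep 'wrist_force'; python3 -m crank '[[-1.5,0,0.5,0],[0,0,0,0]]' | egrep 'wrist_force';  done
python3 loc.py
```

```text
wrist_force: [-3.7, -0.1, 1.7]
wrist_force: [-7.2, 0.1, 4.4]
t 17.8333 cham x,y,z mm -10.2 -0.2 67.9 w 0.005 F [-7.2  0.1  4.4] ff 3.273553036269732
tool<-chamber [[-0.951, 0.008, -0.31], [-0.001, 1.0, 0.03], [0.31, 0.028, -0.95]] q [-0.27  0.43  1.95  0.15  0.46 -1.82]
```

```bash
python3 -m crank '[[-2,0,0.65,0],[0,0,0,0]]' | egrep 'wrist_force'; python3 -m crank '[[-2,0,0.65,0],[0,0,0,0]]' | egrep 'wrist_force'
python3 - <<'E'
exec(open("loc.py").read())
for n in("side","scene","wrist"):
  manip.grab_frame(n);k=manip.calibration(n)
  bp=[.6032+.0675*c,-.0642+.0675*n_ if 0 else -.0642+.0675*np.sin(-.1377),-.1377]
  for l,pt in(("boat_nose",(.0475,0,.049)),("specimen_center",(.005,0,.073)),("boat_tail",(-.0675,0,.066))):
    print(n,l,[(round(d["p"],2),d["xy"]) for d in manip.pinpoint(l,n)][:4],"exp",proj(k,place(bp,[pt])).round(1))
E
```

```text
wrist_force: [-10.8, -1.7, 7.1]
wrist_force: [-17.4, -0.5, 12.3]
t 18.1667 cham x,y,z mm -9.8 0.2 66.9 w 0.004 F [-17.4  -0.5  12.3] ff 8.118605677736923
tool<-chamber [[-0.953, 0.008, -0.304], [-0.002, 1.0, 0.03], [0.304, 0.029, -0.952]] q [-0.26  0.43  1.94  0.15  0.46 -1.82]
side boat_nose [] exp [[429.9 283.4]]
side specimen_center [(0.87, [251.2, 277.2]), (0.8, [237.7, 364.2]), (0.68, [209.5, 306.3]), (0.64, [298.3, 420.5])] exp [[409.1 277.2]]
side boat_tail [(0.43, [369.5, 287.8])] exp [[370.  287.1]]
scene boat_nose [(0.23, [406.4, 318.1])] exp [[330.6 341.1]]
scene specimen_center [(0.81, [206.1, 271.7]), (0.72, [158.1, 313.1]), (0.62, [252.9, 243.5]), (0.38, [298.9, 252.3])] exp [[316.1 317.6]]
scene boat_tail [(0.37, [360.7, 264.8])] exp [[293.4 300.2]]
wrist boat_nose [] exp [[318.4 418.5]]
wrist specimen_center [] exp [[319.4 416.4]]
wrist boat_tail [(0.76, [318.6, 316.0])] exp [[319.  314.6]]
```

The boat is home: the tail is seen at (369.5,288) against an expected (370,287), and the contact force rises at the stop. I'll back off and go to the knob.

```bash
python3 -m crank '[[19,0,-6,0],[26,0,-8,0],[-12.4,1.2,-38,0],[-12.4,1.2,-38,0],[-12.4,1.2,-38,0]]' |grep wrist_f
python3 -m crank '[[-12.4,1.2,-36,0],[-36,3,11.5,0],[-36,3,11.5,0],[0,0,0,0],[0,0,0,0]]' 0.55 | grep wrist_f
python3 - <<'E'
exec(open("loc.py").read())
for n in("side","scene"):
  manip.grab_frame(n);k=manip.calibration(n)
  for l,pt in(("catch_knob",(.021,.010,.174)),("handle",(.008,.1285,.142))):
    print(n,l,[(round(d["p"],2),d["xy"]) for d in manip.pinpoint(l,n)][:2],"exp",proj(k,place([.6032,-.0642,-.1377],[pt])).round(1))
E
```

```text
wrist_force: [0.8, -1.0, -0.1]
wrist_force: [-0.6, 0.8, -0.3]
t 19.6 cham x,y,z mm 26.6 5.8 227.4 w 0.343 F [-0.6  0.8 -0.3] ff 0.0
tool<-chamber [[-0.949, 0.008, -0.316], [-0.001, 1.0, 0.029], [0.316, 0.028, -0.948]] q [-0.24  0.25  1.72  0.08  0.86 -1.72]
side catch_knob [(0.8, [380.0, 234.5]), (0.44, [301.6, 243.0])] exp [[383.5 232.1]]
side handle [(0.55, [355.4, 211.8]), (0.31, [299.9, 247.8])] exp [[353.8 210.7]]
scene catch_knob [(0.75, [301.6, 255.0])] exp [[302.5 255. ]]
scene handle [(0.89, [349.8, 248.2])] exp [[351. 245.]]
```

```bash
python3 -m crank '[[0,0,0,0],[0,0,0,0],[8.3,0.7,20.8,0],[8.3,0.7,20.8,0],[8.3,0.7,20.8,0]]' |grep force
python3 -m crank '[[0,0,0,0],[0,0,0,0],[0,0,0,0],[0,0,0,0],[0,0,0,0]]' 0.1 15 | egrep 'force|width'
python3 loc.py
```

```text
wrist_force: [1.0, 0.1, -0.7]
finger_force: 0.0
wrist_force: [-0.2, -2.8, 1.8]
gripper_width: 0.221
finger_force: 15.0
t 20.7333 cham x,y,z mm 21.4 9.2 161.3 w 0.221 F [-0.2 -2.8  1.8] ff 15.004975944757462
tool<-chamber [[-0.949, 0.008, -0.316], [-0.001, 1.0, 0.028], [0.316, 0.027, -0.948]] q [-0.24  0.32  1.8   0.09  0.7  -1.73]
```

```bash
python3 -m crank '[[0,-7,-0.2,0],[0,-7,-0.2,0],[0,-7,-0.2,0],[0,-7,-0.2,0],[0,-7,-0.2,0]]' | egrep 'wrist_f|width'
python3 -m crank '[[0,-4,0,0],[0,-3,0,0],[0,0,0,0]]' | egrep 'wrist_f|width'
python3 loc.py
```

```text
wrist_force: [0.4, 3.3, 5.8]
gripper_width: 0.225
wrist_force: [2.1, 11.0, 8.5]
gripper_width: 0.223
t 21.4 cham x,y,z mm 21.3 -31.1 161.2 w 0.223 F [ 2.1 11.   8.5] ff 15.043146014213562
tool<-chamber [[-0.949, 0.011, -0.316], [0.0, 0.999, 0.033], [0.316, 0.031, -0.948]] q [-0.32  0.32  1.8   0.14  0.71 -1.84]
```

The bolt travelled 40 mm and met its stop. I'll release it, then go round to in front of the lever's grip bar.

```bash
python3 -m crank '[[0,0,0,0],[0,0,0,0],[0,0,0,0],[-11.7,1.2,-35,0],[-11.7,1.2,-35,0]]' 0.45 | egrep 'wrist_f|width'
python3 -m crank '[[13,32,-3,0],[13,32,-3,0],[13,32,-3,0],[13,32,-3,0],[13,32,-3,0]]' 0 20 | egrep 'wrist_f|width'
python3 - <<'E'
exec(open("loc.py").read())
for n in("side","scene"):
  manip.grab_frame(n);k=manip.calibration(n)
  for l,pt in(("catch_knob",(.021,-.030,.174)),("handle",(.008,.1285,.142)),("crucible",(.1,.13,0))):
    print(n,l,[(round(d["p"],2),d["xy"]) for d in manip.pinpoint(l,n)][:2],"exp",proj(k,place([.6032,-.0642,-.1377],[pt])).round(1))
E
```

```text
wrist_force: [1.2, -0.2, 0.3]
gripper_width: 0.45
wrist_force: [0.3, -0.0, 0.4]
gripper_width: 0.109
t 22.2333 cham x,y,z mm -47.6 128.7 231.5 w 0.109 F [ 0.3 -0.   0.4] ff 0.0
tool<-chamber [[-0.95, 0.009, -0.312], [0.0, 1.0, 0.029], [0.312, 0.028, -0.95]] q [ 0.02  0.17  1.81 -0.03  0.84 -1.4 ]
side catch_knob [(0.59, [389.8, 248.2])] exp [[392.1 246.3]]
side handle [(0.82, [357.0, 211.4]), (0.51, [370.2, 412.0])] exp [[353.8 210.7]]
side crucible [(0.63, [387.8, 242.5])] exp [[394.3 262. ]]
scene catch_knob [(0.78, [284.9, 266.0])] exp [[283.  262.9]]
scene handle [(0.31, [409.6, 316.9])] exp [[351. 245.]]
scene crucible [(0.9, [411.3, 318.2])] exp [[380.4 327.9]]
```

```bash
python3 -m crank '[[10.5,-1,32,0],[10.5,-1,32,0],[10.5,-1,32,0],[-15,0,5,0],[-15,0,5,0]]' | egrep 'wrist_f|width'
python3 -m crank '[[-4,0,1.3,0],[-4,0,1.3,0],[0,0,0,0]]' | egrep 'wrist_f|width'
python3 loc.py
```

```text
wrist_force: [0.5, -0.1, 0.4]
gripper_width: 0.002
wrist_force: [-1.5, 0.2, -1.4]
gripper_width: 0.004
t 23.3 cham x,y,z mm -7.0 127.1 130.0 w 0.004 F [-1.5  0.2 -1.4] ff 0.7596559566445649
tool<-chamber [[-0.951, 0.01, -0.31], [0.001, 1.0, 0.029], [0.31, 0.027, -0.95]] q [-0.    0.35  1.85 -0.03  0.62 -1.41]
```

```bash
python3 -c "
import numpy as np
t=np.linspace(-.7,.1,17);x=120*np.sin(t);z=120*np.cos(t)
for a,b in zip(np.diff(x),np.diff(z)): print(round(-.951*a-.31*b,1),round(.31*a-.95*b,1))"
```

```text
-5.6 -2.1
-5.7 -1.8
-5.8 -1.5
-5.9 -1.2
-5.9 -1.0
-6.0 -0.7
-6.0 -0.4
-6.0 -0.1
-6.0 0.2
-6.0 0.5
-5.9 0.8
-5.9 1.1
-5.8 1.4
-5.8 1.7
-5.7 2.0
-5.6 2.3
```

```bash
python3 -m crank '[[-5.6,0,-2.1,0],[-5.7,0,-1.8,0],[-5.8,0,-1.5,0],[-5.9,0,-1.2,0],[-5.9,0,-1,0]]' | egrep 'wrist_f|pos'
python3 -m crank '[[-6,0,-0.7,0],[-6,0,-0.4,0],[-6,0,-0.1,0],[-6,0,0.2,0],[-6,0,0.5,0]]' | egrep 'wrist_f|pos'
python3 loc.py
```

```text
ee_pos: [0.6383, 0.0597, 0.1474]
wrist_force: [-5.4, -0.2, 2.1]
ee_pos: [0.6677, 0.0557, 0.1575]
wrist_force: [-4.4, 0.3, 1.5]
t 24.1333 cham x,y,z mm 47.4 127.6 157.5 w 0.006 F [-4.4  0.3  1.5] ff 1.759481057524681
tool<-chamber [[-0.95, 0.008, -0.313], [-0.001, 1.0, 0.03], [0.313, 0.028, -0.949]] q [-0.01  0.38  1.71 -0.02  0.73 -1.43]
```

```bash
python3 -m crank '[[-5.9,0,0.8,0],[-5.9,0,1.1,0],[-5.8,0,1.4,0],[-5.8,0,1.7,0],[-5.7,0,2,0]]' | egrep 'wrist_f|pos'
python3 -m crank '[[-5.6,0,2.3,0],[-2,0,0.7,0],[0,0,0,0]]' | egrep 'wrist_f|pos'
python3 loc.py
```

```text
ee_pos: [0.6976, 0.0514, 0.1591]
wrist_force: [-3.0, 0.3, 1.7]
ee_pos: [0.7025, 0.0506, 0.1569]
wrist_force: [-9.1, 1.9, 2.5]
t 24.8 cham x,y,z mm 82.6 127.4 156.9 w 0.002 F [-9.1  1.9  2.5] ff 4.102417901158333
tool<-chamber [[-0.952, 0.008, -0.307], [-0.001, 1.0, 0.029], [0.307, 0.028, -0.951]] q [-0.02  0.43  1.63 -0.01  0.77 -1.44]
```

```bash
python3 -m crank '[[-3,0,1,0],[-2,0,0.6,0],[0,0,0,0]]' | egrep 'wrist_f|pos'
python3 -m crank '[[10,0,-3,0],[25,0,-8,0],[25,0,-8,0],[-10,0,-35,0],[-10,0,-35,0]]' | egrep 'wrist_f|pos'
python3 - <<'E'
exec(open("loc.py").read())
A=[]
for n in("side","scene"):
  a=manip.grab_frame(n);k=manip.calibration(n)
  for l,pt in(("handle",(.097,.1285,.1694)),("catch_knob",(.021,-.030,.174)),("specimen_center",(.16,0,.021)),("boat",(.07,0,.06))):
    print(n,l,[(round(d["p"],2),d["xy"]) for d in manip.pinpoint(l,n)][:5],"exp",proj(k,place([.6032,-.0642,-.1377],[pt])).round(1))
  x,y=(350,200) if n=="side" else (250,230)
  A.append(cv2.resize(a[y:y+200,x:x+180],(400,444),interpolation=cv2.INTER_CUBIC))
cv2.imwrite("pics/fin.png",np.hstack(A))
E
```

```text
ee_pos: [0.7032, 0.0506, 0.1551]
wrist_force: [-19.5, 4.2, 7.0]
ee_pos: [0.6405, 0.0567, 0.2274]
wrist_force: [1.3, -0.1, 0.2]
t 25.4667 cham x,y,z mm 20.3 124.9 227.4 w 0.001 F [ 1.3 -0.1  0.2] ff 0.0
tool<-chamber [[-0.952, 0.008, -0.305], [-0.001, 1.0, 0.028], [0.305, 0.027, -0.952]] q [-0.01  0.27  1.68 -0.01  0.88 -1.43]
side handle [(0.76, [401.9, 193.3]), (0.56, [241.1, 225.9])] exp [[400.3 191.6]]
side catch_knob [(0.87, [389.3, 244.5])] exp [[392.1 246.3]]
side specimen_center [(0.97, [236.6, 363.8]), (0.61, [296.9, 421.1]), (0.6, [246.7, 274.7])] exp [[450.7 290.8]]
side boat [] exp [[407.1 283. ]]
scene handle [(0.73, [380.7, 255.7])] exp [[382.9 253.7]]
scene catch_knob [(0.59, [282.8, 266.1])] exp [[283.  262.9]]
scene specimen_center [(0.95, [252.3, 242.0]), (0.66, [300.8, 253.0]), (0.63, [155.6, 312.7]), (0.57, [204.6, 268.6])] exp [[346.6 367.9]]
scene boat [(0.64, [269.5, 280.7])] exp [[315.4 322.5]]
```

View pics/fin.png

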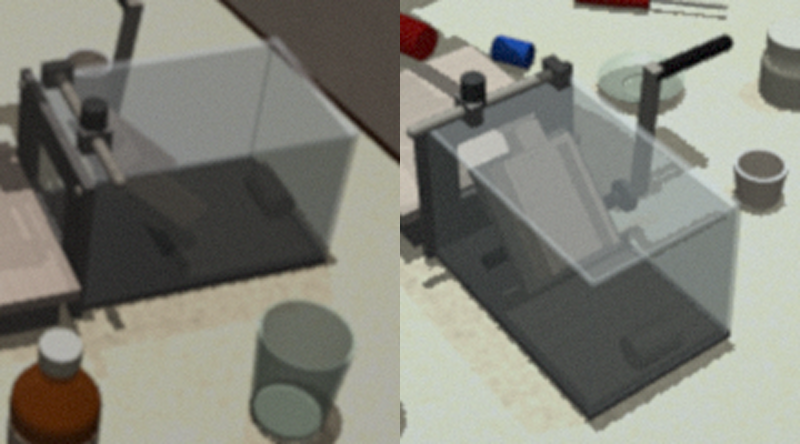

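The picture shows the cylinder lying in the pan (about (270,185) in the left half, (655,345) in the right). The boat is in the tipped cradle, the bolt is back and the lever is over. The arm is clear of everything.

```bash
python3 -m crank '[[0,0,0,0],[0,0,0,0],[0,0,0,0],[0,0,0,0],[0,0,0,0]]' | grep time; python3 -c "
from cell import manip
print(manip.hand_in())"
```

```text
time_s: 26.38
the job is handed in; nothing more can be done
None
```

The job is done and handed in at 26.4 s: the boat went home, then the bolt was pulled fully back and the lever swung over to its stop; the last picture shows the cylinder in the pan, the boat in the tipped cradle, and the arm clear.

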